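# Close up a row of ferrite cores in the gluing jig

### The job

Pick up the straightedge by its handle and with it push the four loose ferrite cores together, as one row, up to the sprung backstop of the jig, pressing the row squarely until the backstop just gives: about 14 newtons of push held for half a second, never as much as 20, for the cores chip. Leave all four cores flush against the backstop, touch them with nothing but the straightedge, and stand the straightedge back on the middle of its cork mat, lying along the mat as it was. Leave the bin, the screwdriver and the meter alone.

Things in the scene. Friction and masses are not known exactly. Their poses are not given: they have to be found in the camera images.
- jig: Fixed jig: a white plate 190 (x) by 220 (y) by 8 mm thick, its top 8 mm above the bench; origin at the centre of its underside. Its x axis is the pushing direction, towards the backstop; y runs along the backstop. Behind the backstop, at x = 76 to 90 mm, stands a fixed aluminium bar 30 mm high that carries the backstop's springs.
- backstop_face (a point): The middle of the foot of the backstop's front face, on the plate's top, 50 mm from the jig's origin along the jig's x; axes as the jig's. The backstop is an upright aluminium bar 190 mm long (y), 15 mm thick and 28 mm high on springs; its face looks to the jig's -x. It gives straight back, without turning.
- backstop (a joint): How far the backstop is pressed back along the jig's x, in m: 0 at rest, 0.003 at its hard stop. It gives from 2 N, then 1 mm per 10 N that reaches it (0.2 mm at 4 N, 1.8 mm at 20 N), oil-damped, 0.2 N per mm/s. Friction at the cores takes 2 to 7 N of the push. It springs back: draw the straightedge off slowly. The hand yields some mm under such a push, so judge by force.
- core0: Loose dark grey ferrite E-core lying flat on the jig's plate, 26 mm deep (x), 30 mm wide (y), 18 mm high, about 50 g, brittle; origin at the centre of its underside (of its outline). Its three legs point to its +x, towards the backstop; its flat back, at x = -13 mm, faces the pusher. Flush, its origin is 13 mm from the backstop's face. The four start as a loose, staggered row, about 38 mm apart, up to 12 degrees askew.
- core1: Loose dark grey ferrite E-core lying flat on the jig's plate, 26 mm deep (x), 30 mm wide (y), 18 mm high, about 50 g, brittle; origin at the centre of its underside (of its outline). Its three legs point to its +x, towards the backstop; its flat back, at x = -13 mm, faces the pusher. Flush, its origin is 13 mm from the backstop's face. The four start as a loose, staggered row, about 38 mm apart, up to 12 degrees askew.
- core2: Loose dark grey ferrite E-core lying flat on the jig's plate, 26 mm deep (x), 30 mm wide (y), 18 mm high, about 50 g, brittle; origin at the centre of its underside (of its outline). Its three legs point to its +x, towards the backstop; its flat back, at x = -13 mm, faces the pusher. Flush, its origin is 13 mm from the backstop's face. The four start as a loose, staggered row, about 38 mm apart, up to 12 degrees askew.
- core3: Loose dark grey ferrite E-core lying flat on the jig's plate, 26 mm deep (x), 30 mm wide (y), 18 mm high, about 50 g, brittle; origin at the centre of its underside (of its outline). Its three legs point to its +x, towards the backstop; its flat back, at x = -13 mm, faces the pusher. Flush, its origin is 13 mm from the backstop's face. The four start as a loose, staggered row, about 38 mm apart, up to 12 degrees askew.
- straightedge: Loose straightedge, 0.25 kg: a steel bar 18 mm (x) by 180 mm (y) by 22 mm high with a black upright handle on its middle, 14 mm thick (x), 44 mm long (y), reaching from 22 to 67 mm above the underside. Origin at the centre of its underside; z up; it pushes with either long face, at x = -9 or +9 mm. It stands on its mat, along it.
- mat: Fixed brown cork mat, 70 (x) by 220 (y) by 4 mm thick, the straightedge's place, left or right of the jig; origin at the centre of its underside.
- bin: Bystander: open grey plastic bin, 100 by 130 by 45 mm high, on the bench at the other side of the jig from the mat; origin at the centre of its underside.
- screwdriver: Bystander: a screwdriver lying on the bench, beyond the jig's left side, about 0.2 m long, some 30 mm thick at the handle; origin on its underside.
- meter: Bystander: a yellow multimeter, 145 by 72 by 34 mm, lying on the bench, beyond the jig's right side; origin at the centre of its underside.
Mind the look-alikes: they are no part of the job. There is more than one size of the straightedge; the one meant has the size given above. What is shaped like the core1 but green is not meant.

How it is judged:
By the outcome, as a careful person would: the job done as asked, in the order asked, and still so for the second after the job is handed in, with the robot touching nothing.
It also fails if it takes over 72 s, if anything falls off the work surface, if the arm or the gripper's body presses on something with over 40 N, if the wrist force passes 120 N, or if a joint passes its speed limit or range.

### The arm

A 6-joint arm with a two-finger parallel gripper is mounted at the origin on the work surface. World frame = base frame: x ahead of the robot, y to its left, z up, the work surface at z = 0. Lengths are in mm, angles in degrees, forces in N, time in s.
With the tool pointing down it reaches from about 300 to 850 mm from the base axis. Payload 4.2 kg.
Tool frame: the origin (TCP) lies at the very end of the fingers, on their centre line; the grasp point (between the pads) lies env.pinch_z behind it (env.pinch_z is the distance from the TCP to the grasp point, in mm); z points along the fingers, y is the line along which they close (so a half turn about z gives the same grasp; the last joint's range is limited). The gripper opens to 91 mm and grips with 3 to 60 N. Pads are 32 mm wide; open, the fingers measure 118 mm over their backs; the gripper's body (76 mm by 178 mm) begins 60 mm behind the grasp point.
Start: joints at [-64.63, 18.312, 89.639, -0, 72.044, -1.146], TCP at [256.717, -514.528, 213.976] pointing down, gripper open.
Joint ranges: [-177.97, 177.97], [-48.28, 115.42], [12.27, 149.76], [-77.06, 257.06], [2.81, 150.46], [-146.56, 146.56]. Speed limits (degrees/s): [147.25, 147.25, 180, 180, 180, 180].

### API

Orientations are given as [roll, pitch, yaw] about the fixed x, y, z axes, in that order (R = Rz(yaw) Ry(pitch) Rx(roll)).
In Python, from workcell import state, vision, job_done, env gives the robot as it stands.
- The arm moves only by the tool servo_tool, never from a script. Its argument "rows" is a list of rows, each a list of 5 numbers: the shift along the tool's x, y, z scaled (see below), then the turn about the tool's z scaled (see below), then the opening, from 0 (shut) to 1 (fully open). A call has 1 to 20 rows; each row is the pose to reach, as a shift and turn from the pose commanded when the call began, along the tool's axes at that moment; what a row does not reach only later rows make up. The controller multiplies each number of a shift by 200 mm and each number of a turn by 90 degrees. A row lasts 1/12 s, in which the tool goes at most 41.7 mm and 7.16 degrees, less where a joint would pass 70% of its speed; a pose out of reach is approached as far as the arm can. A call with a number of a shift or a turn outside -1 to 1 is refused whole. A call with a gripper value outside its range is refused whole. The fingers move at their own pace and stop on an object; "force" is the grip in N (left out, the last holds). Time passes only in rows, so rows that repeat a pose let the fingers close. It gives the time, the measured TCP pose, the force, the opening and the grip force at its end, in the units of the state.
- state(): the state, without advancing time (a new reading comes with each control period).
- vision.grab_frame(name): name is "scene" or "top" or "wrist"; returns the picture (480x640x3 uint8, red, green, blue); there is no depth.
- vision.camera_info(name): a dict with "vertical_fov" (degrees; the focal length in pixels is half the picture's height over the tangent of half this angle, whatever the lens; pixels are square), "cx", "cy" (the principal point, pixels), "T" (4x4, takes a point from camera to world coordinates). Camera axes: x right, y up, looking along -z (the intrinsics and any distortion apply to the point x, -y, -z); pixel columns grow to the right and rows downward; lengths in mm; the calibration is good to about 2 mm. A picture is of the moment at which its call begins: read the wrist's pose just before it. camera_info takes no time and is no camera call; for the wrist camera it gives the pose at the moment of the call.
- job_done(): hands the job in; it is judged then, once.
The state is a dict: "time_s": time; "qpos": joint angles; "qvel": joint speeds; "effort": joint torques, N m; "ee_pos": TCP position; "ee_rot": TCP orientation; "force": force on the tool from outside, world axes, zero at the start; "torque": the same for the moment, N m; "gripper_width": finger opening in mm; "gripper_force": force on a finger pad.
Only numpy, scipy, OpenCV 4.12 (cv2) and the standard library are available. Lean on these libraries where they do the work, as an engineer would, in place of code of your own. Each camera call takes 0.05 s, during which the arm holds its last target. There are 200 camera calls.

## Working session

There is one attempt and no reset: what is moved stays moved. The work goes in short steps, Python scripts to look and compute and a tool call to move; the robot and the scene stay as the last step left them, time stands still between calls to the robot, and variables do not carry over. Pictures are saved under pics/ and viewed, at most 12 in all, crops included, and the job is handed in when it is done.

Besides the shell and the picture viewer there is one more tool, called after "Request:" as name([rows], argument=value, ...), one row to a line, values as JSON. servo_tool: Moves the arm, as the interface text tells. Its arguments: {"type":"object","properties":{"rows":{"type":"array"},"force":{"type":"number"}},"required":["rows"]}

```bash
mkdir -p pics; python3 - <<'E'
from workcell import state, vision, env
import cv2,numpy as np
print({k:np.round(v,2).tolist() if not isinstance(v,str) else v for k,v in state().items()}); print([a for a in dir(env) if a[0]!='_'],env.pinch_z)
for n in ["top","scene"]:
    i=vision.camera_info(n); print(n,{k:np.round(v,4).tolist() if not isinstance(v,str) else v for k,v in i.items()})
    cv2.imwrite(f"pics/{n}1.png",vision.grab_frame(n)[:,:,::-1])
E
```

```text
{'time_s': 0.0, 'qpos': [-64.63, 18.35, 89.71, -0.0, 72.04, -1.15], 'qvel': [0.06, -0.09, 0.06, -0.02, 0.03, 0.02], 'effort': [-0.0, -41.25, -23.2, 0.07, 0.05, -0.0], 'ee_pos': [256.49, -514.04, 213.12], 'ee_rot': [-179.9, -0.0, 26.52], 'force': [-0.91, -0.08, -0.45], 'torque': [0.03, -0.07, 0.03], 'gripper_force': 0.0, 'gripper_width': 91.49}
['Unreachable', 'pinch_z'] 18.8
top {'vertical_fov': 51.8998, 'cx': 318.6388, 'cy': 236.6616, 'T': [[-0.0226, 0.9867, -0.1608, 322.6008], [-0.9996, -0.02, 0.0178, 4.9911], [0.0144, 0.1611, 0.9868, 1121.7943], [0.0, 0.0, 0.0, 1.0]]}
scene {'vertical_fov': 49.1836, 'cx': 328.1469, 'cy': 235.7389, 'T': [[-0.6688, -0.5516, 0.4984, 1006.7011], [0.7432, -0.5133, 0.4292, 442.7188], [0.0191, 0.6575, 0.7532, 831.7967], [0.0, 0.0, 0.0, 1.0]]}
```

View pics/top1.png

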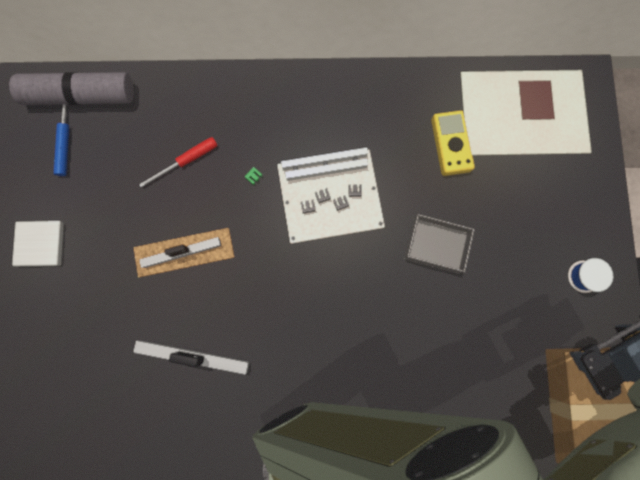

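View pics/scene1.png

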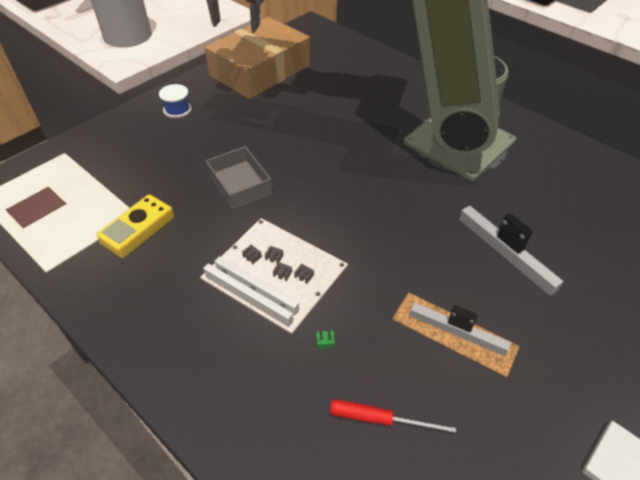

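The top view shows the jig near (330,195) with its double bar on the far side, and four cores near (308,206), (323,195), (341,202) and (355,190). The straightedge is on its mat at (180,252). A longer one lies off-mat at (190,358), and the green decoy is at (253,175).

```bash
cat > h.py <<'E'
from workcell import state, vision, env, job_done
import cv2,numpy as np
def ray(n,px,z,info=None):
    i=info or vision.camera_info(n); f=240/np.tan(np.radians(i["vertical_fov"])/2); T=np.array(i["T"])
    p=np.atleast_2d(px).astype(float)
    d=np.c_[(p[:,0]-i["cx"])/f,-(p[:,1]-i["cy"])/f,-np.ones(len(p))]@T[:3,:3].T
    o=T[:3,3]; return o+d*((z-o[2])/d[:,2])[:,None]
def proj(n,P,info=None):
    i=info or vision.camera_info(n); f=240/np.tan(np.radians(i["vertical_fov"])/2); T=np.array(i["T"])
    c=(np.atleast_2d(P)-T[:3,3])@T[:3,:3]
    return np.c_[i["cx"]-f*c[:,0]/c[:,2],i["cy"]+f*c[:,1]/c[:,2]]
def rect(n,mask,z,info=None,box=None,min_area=50):
    "largest blob in mask -> min-area rectangle on plane z: centre, sizes, angle of long axis (deg)"
    if box: m=np.zeros_like(mask); m[box[1]:box[3],box[0]:box[2]]=mask[box[1]:box[3],box[0]:box[2]]; mask=m
    cs=[c for c in cv2.findContours(mask,cv2.RETR_EXTERNAL,cv2.CHAIN_APPROX_NONE)[0] if cv2.contourArea(c)>min_area]
    out=[]
    for c in sorted(cs,key=cv2.contourArea,reverse=True):
        P=ray(n,c[:,0,:],z,info)[:,:2].astype(np.float32)
        (cx,cy),(w,h),_=r=cv2.minAreaRect(P); b=cv2.boxPoints(r)
        e=max((b[1]-b[0],b[2]-b[1]),key=lambda v:np.hypot(*v)); a=np.degrees(np.arctan2(e[1],e[0]))%180
        out.append((round(cx,1),round(cy,1),round(max(w,h),1),round(min(w,h),1),round(a,2),c[:,0].mean(0).round().tolist()))
    return out
E
python3 - <<'E'
from h import *
im=cv2.imread("pics/top1.png"); hsv=cv2.cvtColor(im,cv2.COLOR_BGR2HSV); H,S,V=[hsv[...,k] for k in range(3)]
print(vision.camera_info("top").keys())
m=((S>60)&(V>70)&(H<25)).astype(np.uint8)*255
m=cv2.morphologyEx(m,cv2.MORPH_CLOSE,np.ones((25,25)))
print("mat",rect("top",m,4,box=(125,220,245,285))[:1])
b=((S<50)&(V>110)).astype(np.uint8)*255
print("edge",rect("top",b,22,box=(125,220,245,285))); print("long",rect("top",b,22,box=(125,335,260,380)))
print("jig",rect("top",cv2.morphologyEx(b,cv2.MORPH_CLOSE,np.ones((15,15))),8,box=(270,140,395,250)))
d=(V<110).astype(np.uint8)*255
for q in [(308,206),(323,195),(341,202),(355,190)]: print("core",rect("top",d,26,box=(q[0]-10,q[1]-11,q[0]+11,q[1]+11),min_area=10)[:2])
print("handle",rect("top",(V<70).astype(np.uint8)*255,67,box=(160,238,195,262))[:1])
E
```

```text
dict_keys(['vertical_fov', 'cx', 'cy', 'T'])
mat [(475.9, 293.5, 223.7, 74.5, np.float32(100.85), [183.0, 252.0])]
edge [(487.3, 243.3, 71.2, 20.8, np.float32(105.16), [204.0, 245.0]), (458.6, 349.0, 74.0, 20.9, np.float32(105.1), [155.0, 260.0])]
long [(243.4, 269.3, 250.4, 27.7, np.float32(77.83), [191.0, 356.0])]
jig [(603.8, -43.5, 223.6, 199.3, np.float32(98.56), [330.0, 195.0])]
core []
core []
core []
core []
handle [(468.5, 289.9, 43.7, 14.7, np.float32(111.25), [178.0, 251.0])]
```

Request:
servo_tool([
  [0.79,-0.49,-0.2,0,1],
  [0.79,-0.49,-0.2,0,1],
  [0.79,-0.49,-0.2,0,1],
  [0.79,-0.49,-0.2,0,1],
  [0.79,-0.49,-0.2,0,1],
])

```text
time_s: 0.52
ee_pos: [355.7, -353.1, 254.6]
ee_rot: [-180.0, -0.1, 26.6]
force: [0.7, -0.8, 0.4]
gripper_width: 91.3
gripper_force: 0.0
```

Request:
servo_tool([
  [0.79,-0.49,-0.2,0,1],
  [0.79,-0.49,-0.2,0,1],
  [0.79,-0.49,-0.2,0,1],
  [0.79,-0.49,-0.2,0,1],
  [0.79,-0.49,-0.2,0,1],
])

```text
time_s: 0.93
ee_pos: [453.6, -194.8, 294.7]
ee_rot: [-180.0, -0.1, 26.7]
force: [0.6, -0.4, -0.0]
gripper_width: 90.9
gripper_force: 0.0
```

Request:
servo_tool([
  [0.79,-0.49,0,-0.79,1],
  [0.79,-0.49,0,-0.79,1],
  [0.79,-0.49,0,-0.79,1],
  [0.79,-0.49,0,-0.79,1],
  [0.79,-0.49,0,-0.79,1],
  [0.79,-0.49,0,-0.79,1],
  [0.79,-0.49,0,-0.79,1],
  [0.79,-0.49,0,-0.79,1],
  [0.79,-0.49,0,-0.79,1],
  [0.79,-0.49,0,-0.79,1],
  [0.79,-0.49,0,-0.79,1],
  [0.79,-0.49,0,-0.79,1],
  [0.79,-0.49,0,-0.79,1],
])

```text
time_s: 2.02
ee_pos: [549.5, -39.9, 293.7]
ee_rot: [-180.0, -0.0, 97.5]
force: [0.3, -0.0, -0.3]
gripper_width: 91.1
gripper_force: 0.0
```

```bash
cat >> h.py <<'E'
def tgt(xyz,yaw):
    "print numbers for servo_tool from the present pose to xyz,yaw (tool down)"
    s=state(); p=np.array(s["ee_pos"]); psi=np.radians(s["ee_rot"][2]); d=np.array(xyz)-p
    t=[d[0]*np.cos(psi)+d[1]*np.sin(psi), d[0]*np.sin(psi)-d[1]*np.cos(psi), -d[2]]
    turn=-((yaw-s["ee_rot"][2]+180)%360-180)
    print("pose",np.round(p,1),np.round(s["ee_rot"],2),"t",s["time_s"],"F",np.round(s["force"],1)); print("rows",np.round(np.array(t)/200,4),"turn",round(turn/90,4))
E
python3 - <<'E'
from h import *
tgt((470,290,300),105)
i=vision.camera_info("wrist"); print(np.round(i["T"],3),i["vertical_fov"])
cv2.imwrite("pics/w1.png",vision.grab_frame("wrist")[:,:,::-1])
E
```

```text
pose [549.5 -39.9 293.7] [-179.97   -0.     97.47] t 2.0167 F [ 0.3 -0.  -0.3]
rows [ 1.687  -0.1797 -0.0316] turn -0.0837
[[ 9.92000e-01 -1.25000e-01 -3.50000e-02  5.39602e+02]
 [ 1.30000e-01  9.51000e-01  2.82000e-01  4.12130e+01]
 [-2.00000e-03 -2.84000e-01  9.59000e-01  4.63988e+02]
 [ 0.00000e+00  0.00000e+00  0.00000e+00  1.00000e+00]] 59.804283437222914
```

View pics/w1.png

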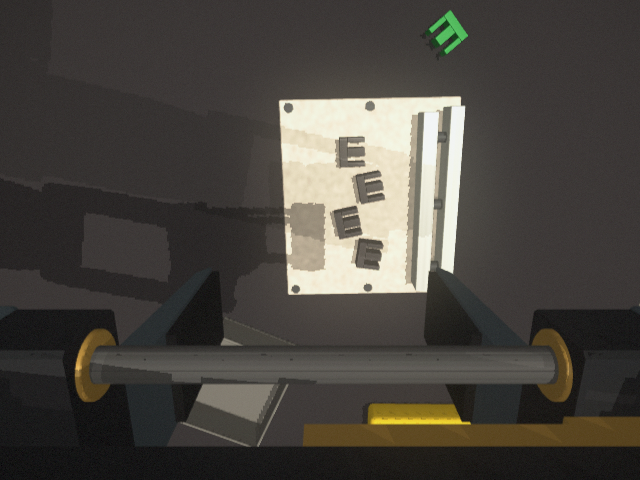

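The wrist view shows the whole jig: plate left corners (280,100) and (289,294), cores near (351,152), (370,187), (347,222), (369,254), and the backstop at columns 412–438.

```bash
python3 - <<'E'
from h import *
im=cv2.imread("pics/w1.png"); info=vision.camera_info("wrist")
g=cv2.GaussianBlur(cv2.cvtColor(im,cv2.COLOR_BGR2GRAY),(3,3),0).astype(float)
def edges(n,rng,horizontal,lo,hi,sign):
    pts=[]
    for k in rng:
        v=g[k,lo:hi] if horizontal else g[lo:hi,k]
        d=np.diff(v)*sign; j=int(d.argmax()); 
        if 0<j<len(d)-1:
            a,b,c=d[j-1:j+2]; j=j+0.5*(a-c)/(a-2*b+c)
        pts.append((lo+j+.5,k) if horizontal else (k,lo+j+.5))
    return np.array(pts)
def line(p,z,nm):
    P=ray("wrist",p,z,info)[:,:2].astype(np.float32)
    vx,vy,x,y=cv2.fitLine(P,cv2.DIST_HUBER,0,.5,.01).ravel()
    print(nm,"pt",round(x,1),round(y,1),"ang",round(np.degrees(np.arctan2(vy,vx))%180,2)); return np.array([x,y]),np.array([vx,vy])
L=line(edges("w",list(range(115,190))+list(range(272,285)),True,268,300,1),8,"left")
U=line(edges("w",range(300,400),False,90,110,1),8,"up")
D=line(edges("w",range(300,400),False,282,302,-1),8,"down")
def X(a,b):
    t=np.linalg.solve(np.c_[a[1],-b[1]],b[0]-a[0]); return a[0]+t[0]*a[1]
a,b=X(L,U),X(L,D); print("corners",a,b,np.hypot(*(a-b)))
y=(a-b)/np.hypot(*(a-b)); x=np.array([y[1],-y[0]]); yaw=np.degrees(np.arctan2(x[1],x[0])); o=(a+b)/2+95*x
print("jig origin",o,"yaw",yaw,"face",o+50*x)
# backstop top-front edge: rays at z=36
for k in (130,160,190,220,250,280): print(k,[int(v) for v in g[k,400:450:2]])
m=(g<95).astype(np.uint8)*255
for q in [(351,152),(370,187),(347,222),(369,254)]:
    for z in(26,):
        r=rect("wrist",m,z,info,box=(q[0]-22,q[1]-22,q[0]+22,q[1]+22))[:1]
        if r: c=np.array(r[0][:2])-o; print("core",r[0],"jig xy",round(c@x,1),round(c@y,1))
np.save("jig.npy",np.r_[o,yaw])
E
```

```text
left pt 504.4 -38.8 ang 98.58
up pt 563.4 62.6 ang 8.54
down pt 605.6 -152.3 ang 8.62
corners [490.746    51.64714] [ 523.4163  -164.78357] 218.88261
jig origin [601.01697  -42.388557] yaw 8.584018 face [650.45685 -34.92558]
130 [241, 242, 242, 242, 242, 224, 176, 176, 164, 120, 114, 136, 230, 244, 244, 245, 244, 244, 243, 175, 165, 121, 108, 109, 113]
160 [227, 228, 230, 226, 225, 168, 156, 173, 137, 117, 121, 211, 244, 245, 244, 244, 244, 243, 188, 170, 132, 113, 111, 114, 201]
190 [224, 227, 228, 227, 206, 151, 153, 138, 116, 116, 167, 235, 234, 235, 236, 237, 234, 202, 173, 139, 112, 113, 117, 198, 243]
220 [222, 223, 225, 222, 163, 146, 141, 117, 113, 138, 221, 229, 230, 229, 232, 232, 215, 180, 152, 113, 113, 115, 194, 243, 243]
250 [240, 239, 237, 190, 174, 174, 131, 111, 119, 212, 240, 241, 238, 240, 242, 221, 173, 151, 112, 112, 116, 196, 241, 242, 242]
280 [241, 240, 237, 192, 177, 155, 109, 110, 183, 237, 237, 233, 234, 238, 109, 55, 54, 53, 52, 52, 52, 55, 60, 62, 62]
core (600.7, -89.4, 34.7, 19.0, np.float32(46.49), [364.0, 247.0]) jig xy -7.3 -46.4
```

Request:
servo_tool([
  [0.85,-0.23,0,-0.08,1],
  [0.85,-0.23,0,-0.08,1],
  [0.85,-0.23,0,-0.08,1],
  [0.85,-0.23,0,-0.08,1],
  [0.85,-0.23,0,-0.08,1],
  [0.85,-0.23,0,-0.08,1],
  [0.85,-0.23,0,-0.08,1],
])

```text
time_s: 2.65
ee_pos: [481.7, 122.4, 294.1]
ee_rot: [180.0, 0.1, 104.9]
force: [0.1, 0.7, -0.8]
gripper_width: 91.3
gripper_force: 0.0
```

```bash
python3 - <<'E'
from h import *
tgt((470,290,300),105)
np.save("w2.npy",np.array(vision.camera_info("wrist")["T"]))
cv2.imwrite("pics/w2.png",vision.grab_frame("wrist")[:,:,::-1])
E
```

```text
pose [481.7 122.4 294.1] [1.7997e+02 7.0000e-02 1.0485e+02] t 2.65 F [ 0.1  0.7 -0.8]
rows [ 0.825   0.1585 -0.0297] turn -0.0016
```

View pics/w2.png

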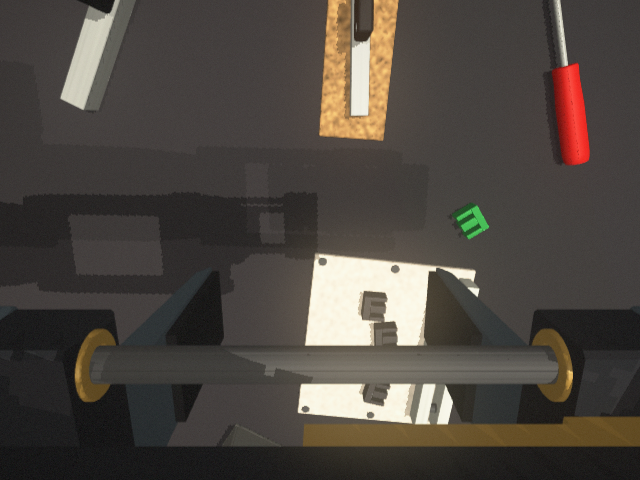

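The mat and straightedge are at the top of this view, around column 360, and partly cut off, so I'm moving over them.

Request:
servo_tool([
  [0.82,0.16,0,0,1],
  [0.82,0.16,0,0,1],
  [0.82,0.16,0,0,1],
  [0.82,0.16,0,0,1],
  [0.82,0.16,0,0,1],
  [0.82,0.16,0,0,1],
  [0.82,0.16,0,0,1],
])

```text
time_s: 3.28
ee_pos: [471.4, 287.8, 293.5]
ee_rot: [-180.0, 0.1, 104.7]
force: [-0.7, -0.2, -0.5]
gripper_width: 91.4
gripper_force: 0.0
```

```bash
python3 - <<'E'
from h import *
tgt((470,290,300),105)
info=vision.camera_info("wrist")
im=vision.grab_frame("wrist")[:,:,::-1].copy(); cv2.imwrite("pics/w3.png",im)
hsv=cv2.cvtColor(im,cv2.COLOR_BGR2HSV); H,S,V=[hsv[...,k] for k in range(3)]
box=(220,0,480,330)
m=((S>80)&(V>70)&(H<25)).astype(np.uint8)*255
b=((S<50)&(V>110)).astype(np.uint8)*255
print("mat",rect("wrist",cv2.morphologyEx(m,cv2.MORPH_CLOSE,np.ones((31,31))),4,info,box)[:2])
print("bar",rect("wrist",b,22,info,box)[:3]); 
d=((V<60)&(S<80)).astype(np.uint8)*255
print("handle",rect("wrist",d,67,info,box)[:4])
E
```

```text
pose [471.4 287.8 293.5] [-1.7996e+02  8.0000e-02  1.0472e+02] t 3.2833 F [-0.7 -0.2 -0.5]
rows [ 0.0123 -0.0038 -0.0325] turn -0.0031
mat [(474.4, 295.4, 219.9, 70.5, np.float32(100.81), [328.0, 179.0])]
bar [(471.7, 298.2, 180.1, 16.8, np.float32(105.13), [325.0, 182.0]), (485.1, 389.9, 121.4, 44.5, np.float32(154.76), [363.0, 100.0]), (415.7, 350.5, 82.4, 25.8, np.float32(100.7), [288.0, 120.0])]
handle [(628.0, 223.3, 64.4, 57.1, np.float32(104.77), [444.0, 308.0]), (389.5, 225.6, 89.0, 25.3, np.float32(108.31), [229.0, 242.0])]
```

View pics/w3.png

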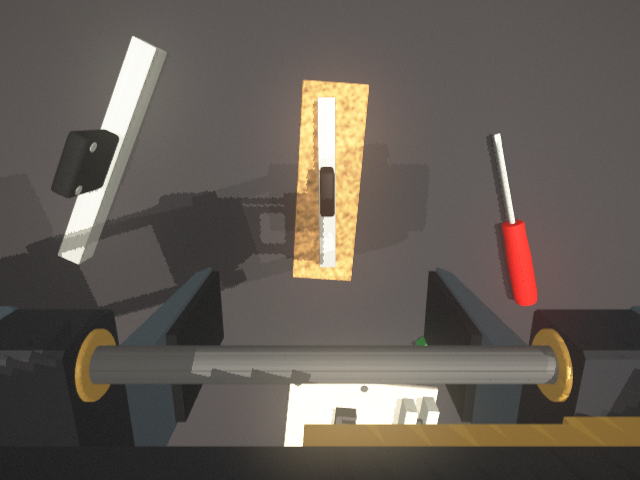

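Measured sizes match: mat 219.9×70.5 at (474,295), yaw 10.8; bar 180 mm long at about (472,299), yaw 15.1. The handle is at px (327,191). Now I descend and grip.

Request:
servo_tool([
  [0.053,0.015,0.2,-0.005,1],
  [0.053,0.015,0.4,-0.005,1],
  [0.053,0.015,0.6,-0.005,1],
  [0.053,0.015,0.8,-0.005,1],
  [0.053,0.015,0.9,-0.005,1],
  [0.053,0.015,0.9,-0.005,1],
  [0.053,0.015,0.9,-0.005,1],
])

```text
time_s: 3.92
ee_pos: [471.1, 298.6, 113.8]
ee_rot: [-179.9, 0.0, 105.1]
force: [1.2, -0.2, 0.6]
gripper_width: 91.0
gripper_force: 0.0
```

```bash
python3 - <<'E'
from h import *
tgt((471.6,298.9,32),105.13)
E
```

```text
pose [471.1 298.6 113.8] [-1.7993e+02  4.0000e-02  1.0512e+02] t 3.9167 F [ 1.2 -0.2  0.6]
rows [0.0007 0.0025 0.4092] turn -0.0001
```

Request:
servo_tool([
  [0,0.002,0.1,0,1],
  [0,0.002,0.2,0,1],
  [0,0.002,0.3,0,1],
  [0,0.002,0.36,0,1],
  [0,0.002,0.405,0,1],
  [0,0.002,0.405,0,1],
  [0,0.002,0.405,0,1],
], force=10)

```text
time_s: 4.5
ee_pos: [472.4, 300.7, 34.4]
ee_rot: [179.8, -0.0, 105.2]
force: [0.0, 0.6, 0.3]
gripper_width: 91.4
gripper_force: 0.0
```

Request:
servo_tool([
  [0,0,0,0,0.6],
  [0,0,0,0,0.4],
  [0,0,0,0,0.3],
  [0,0,0,0,0.25],
  [0,0,0,0,0.2],
  [0,0,0,0,0.15],
  [0,0,0,0,0.1],
  [0,0,0,0,0.05],
  [0,0,0,0,0],
  [0,0,0,0,0],
  [0,0,0,0,0],
  [0,0,0,0,0],
], force=10)

```text
time_s: 5.5
ee_pos: [471.1, 300.4, 32.9]
ee_rot: [-180.0, 0.0, 105.3]
force: [-0.3, -0.2, 0.1]
gripper_width: 13.8
gripper_force: 1.3
```

Request:
servo_tool([
  [0,0,0,0,0],
  [0,0,0,0,0],
  [0,0,0,0,0],
  [0,0,0,0,0],
], force=50)

```text
time_s: 5.83
ee_pos: [471.1, 300.4, 32.9]
ee_rot: [180.0, 0.0, 105.3]
force: [0.4, -0.1, -1.1]
gripper_width: 13.6
gripper_force: 50.0
```

Request:
servo_tool([
  [0,0,-0.03,0,0],
  [0,0,-0.1,0,0],
  [0,0,-0.25,0,0],
  [0,0,-0.4,0,0],
  [0,0,-0.5,0,0],
  [0,0,-0.5,0,0],
  [0,0,-0.5,0,0],
])

```text
time_s: 6.42
ee_pos: [471.2, 300.5, 133.6]
ee_rot: [179.9, -0.0, 105.3]
force: [0.9, -0.6, -2.3]
gripper_width: 13.5
gripper_force: 50.0
```

```bash
python3 - <<'E'
from h import *
im=cv2.imread("pics/w1.png"); g=cv2.cvtColor(im,cv2.COLOR_BGR2GRAY)
ox,oy,yaw=np.load("jig.npy"); a=np.radians(yaw); x=np.array([np.cos(a),np.sin(a)]); y=np.array([-x[1],x[0]])
# wrist camera at w1: from the printed T
info=vision.camera_info("wrist"); T=np.eye(4); T[:3]=[[.992,-.125,-.035,539.602],[.130,.951,.282,41.213],[-.002,-.284,.959,463.988]]; info["T"]=T
for q in [(351,152),(370,187),(347,222),(369,254)]:
    p=np.s_[q[1]-19:q[1]+20,q[0]-20:q[0]+21]; t,m=cv2.threshold(g[p],0,255,cv2.THRESH_BINARY_INV+cv2.THRESH_OTSU)
    n,l,s,c=cv2.connectedComponentsWithStats(m); k=1+s[1:,4].argmax(); v,u=np.nonzero(l==k)
    P=ray("wrist",np.c_[u+q[0]-20,v+q[1]-19],26,info)[:,:2]-[ox,oy]
    print(t,"jig x",np.percentile(P@x,[1,99]).round(1),"y",np.percentile(P@y,[1,99]).round(1))
for jx,z in [(-62,130),(-62,37)]:
    for jy in (0,-5): w=np.array([ox,oy])+jx*x+jy*y; print(w); tgt((*w,z),yaw+90)
E
```

```text
171.0 jig x [-37.  -8.] y [41.8 71.4]
162.0 jig x [-19.3  12.6] y [ 3.6 36.2]
157.0 jig x [-42.9 -11.6] y [-34.8  -1.5]
160.0 jig x [-17.1  11.7] y [-71.5 -37.4]
[539.7115   -51.642647]
pose [471.2 300.5 133.6] [ 1.7990e+02 -2.0000e-02  1.0527e+02] t 6.4167 F [ 0.9 -0.6 -2.3]
rows [-1.7888 -0.1333  0.0182] turn 0.0743
[540.45776  -56.586636]
pose [471.2 300.5 133.6] [ 1.7990e+02 -2.0000e-02  1.0527e+02] t 6.4167 F [ 0.9 -0.6 -2.3]
rows [-1.8137 -0.1362  0.0182] turn 0.0743
[539.7115   -51.642647]
pose [471.2 300.5 133.6] [ 1.7990e+02 -2.0000e-02  1.0527e+02] t 6.4167 F [ 0.9 -0.6 -2.3]
rows [-1.7888 -0.1333  0.4832] turn 0.0743
[540.45776  -56.586636]
pose [471.2 300.5 133.6] [ 1.7990e+02 -2.0000e-02  1.0527e+02] t 6.4167 F [ 0.9 -0.6 -2.3]
rows [-1.8137 -0.1362  0.4832] turn 0.0743
```

Request:
servo_tool([
  [-0.15,-0.01,0,0,0],
  [-0.3,-0.02,0,0,0],
  [-0.5,-0.035,0,0,0],
  [-0.7,-0.05,0,0,0],
  [-0.9,-0.067,0,0,0],
  [-0.9,-0.067,0,0,0],
])

```text
time_s: 6.92
ee_pos: [504.7, 116.7, 130.7]
ee_rot: [-179.7, 0.2, 105.0]
force: [0.5, -0.2, -2.6]
gripper_width: 13.9
gripper_force: 50.0
```

Request:
servo_tool([
  [-0.2,-0.015,0,0.02,0],
  [-0.4,-0.03,0,0.04,0],
  [-0.6,-0.045,0,0.06,0],
  [-0.8,-0.06,0,0.074,0],
  [-0.89,-0.067,0,0.074,0],
  [-0.89,-0.067,0,0.074,0],
  [-0.89,-0.067,0,0.074,0],
  [-0.89,-0.067,0,0.074,0],
])

```text
time_s: 7.58
ee_pos: [538.2, -51.1, 131.5]
ee_rot: [-179.8, -0.1, 98.6]
force: [0.1, 0.7, -2.8]
gripper_width: 13.9
gripper_force: 50.0
```

```bash
python3 - <<'E'
from h import *
tgt((539.7,-51.6,38.9),98.58)
info=vision.camera_info("wrist")
im=vision.grab_frame("wrist")[:,:,::-1]; cv2.imwrite("pics/w4.png",im)
E
```

```text
pose [538.2 -51.1 131.5] [-1.7981e+02 -8.0000e-02  9.8610e+01] t 7.5833 F [ 0.1  0.7 -2.8]
rows [-0.0034  0.007   0.4629] turn 0.0003
```

View pics/w4.png

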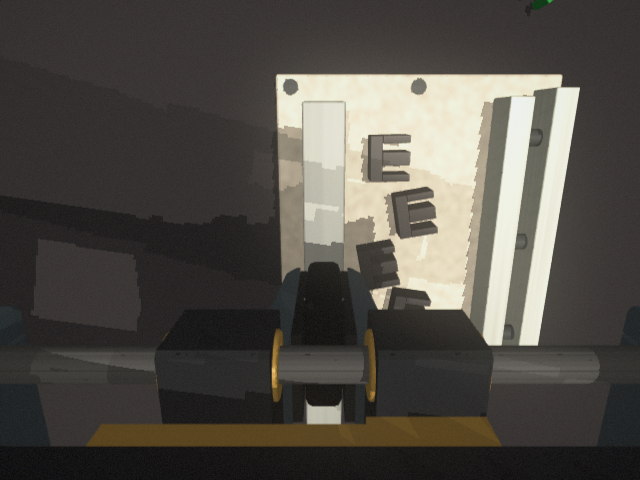

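The bar is held upright in front of all four cores, with its edges at columns 303 and 345 and the plate edge at 278. I'll check the bar's angle against the jig.

```bash
python3 - <<'E'
from h import *
im=cv2.imread("pics/w4.png"); info=vision.camera_info("wrist")
g=cv2.GaussianBlur(cv2.cvtColor(im,cv2.COLOR_BGR2GRAY),(3,3),0).astype(float)
def line(rows,lo,hi,sign,z,nm):
    p=[]
    for k in rows:
        d=np.diff(g[k,lo:hi])*sign; j=int(d.argmax()); p.append((lo+j+.5,k))
    P=ray("wrist",p,z,info)[:,:2].astype(np.float32)
    vx,vy,X,Y=cv2.fitLine(P,cv2.DIST_HUBER,0,.5,.01).ravel(); print(nm,X.round(1),Y.round(1),(np.degrees(np.arctan2(vy,vx))%180).round(2))
line(range(90,235),270,290,1,8,"plate")
zt=state()["ee_pos"][2]-28.9+22
line(range(108,200),295,312,1,zt,"bar L"); 
for k in (120,160,200): print(g[k,338:356].astype(int))
line(range(108,250),338,356,-1,zt,"bar R")
# end of bar
c=[int(np.diff(g[90:115,k]).argmax())+90.5 for k in range(308,340,4)]; e=ray("wrist",[(322,np.median(c))],zt,info)[0]; print("bar end",e.round(1))
E
```

```text
plate 499.7 -5.6 98.43
bar L 520.6 14.7 97.88
[225 226 225 225 225 217 196 189 207 223 230 233 232 231 231 230 230 230]
[224 223 223 223 220 208 193 197 213 219 217 216 214 213 211 212 212 213]
[196 195 195 196 189 172 173 199 215 217 218 219 220 221 221 220 219 218]
bar R 538.9 4.6 98.77
bar end [525.3  35.2 124.9]
```

Request:
servo_tool([
  [-0.003,0,0.08,0,0],
  [-0.003,0,0.16,0,0],
  [-0.003,0,0.24,0,0],
  [-0.003,0,0.32,0,0],
  [-0.003,0,0.38,0,0],
  [-0.003,0,0.42,0,0],
  [-0.003,0,0.44,0,0],
  [-0.003,0,0.455,0,0],
  [-0.003,0,0.455,0,0],
  [-0.003,0,0.455,0,0],
])

```text
time_s: 8.47
ee_pos: [540.0, -52.4, 42.4]
ee_rot: [179.9, 0.0, 98.6]
force: [1.1, -1.2, -1.4]
gripper_width: 13.6
gripper_force: 50.0
```

```bash
python3 - <<'E'
from h import *
tgt((539.7,-51.6,38.9),98.58)
E
```

```text
pose [540.  -52.4  42.4] [1.7994e+02 2.0000e-02 9.8630e+01] t 8.4667 F [ 1.1 -1.2 -1.4]
rows [ 0.0042 -0.0008  0.0177] turn 0.0005
```

Request:
servo_tool([
  [0,0,0.008,0,0],
  [0,0,0.015,0,0],
  [0,0.01,0.015,0,0],
  [0,0.02,0.015,0,0],
  [0,0.03,0.015,0,0],
  [0,0.04,0.015,0,0],
  [0,0.05,0.015,0,0],
  [0,0.06,0.015,0,0],
  [0,0.07,0.015,0,0],
  [0,0.08,0.015,0,0],
  [0,0.09,0.015,0,0],
  [0,0.1,0.015,0,0],
  [0,0.11,0.015,0,0],
  [0,0.12,0.015,0,0],
  [0,0.13,0.015,0,0],
  [0,0.14,0.015,0,0],
  [0,0.15,0.015,0,0],
  [0,0.16,0.015,0,0],
  [0,0.17,0.015,0,0],
  [0,0.18,0.015,0,0],
])

```text
time_s: 10.13
ee_pos: [575.4, -47.2, 38.9]
ee_rot: [180.0, 0.0, 98.6]
force: [0.2, 0.2, -1.9]
gripper_width: 14.0
gripper_force: 50.0
```

Request:
servo_tool([
  [0,0.01,0,0,0],
  [0,0.02,0,0,0],
  [0,0.03,0,0,0],
  [0,0.04,0,0,0],
  [0,0.05,0,0,0],
  [0,0.06,0,0,0],
  [0,0.07,0,0,0],
  [0,0.08,0,0,0],
  [0,0.09,0,0,0],
  [0,0.1,0,0,0],
  [0,0.11,0,0,0],
  [0,0.12,0,0,0],
  [0,0.13,0,0,0],
  [0,0.13,0,0,0],
  [0,0.13,0,0,0],
])

```text
time_s: 11.38
ee_pos: [601.5, -43.3, 39.1]
ee_rot: [179.9, 0.0, 98.6]
force: [-0.2, -0.0, -2.1]
gripper_width: 13.8
gripper_force: 50.0
```

```bash
cat >> h.py <<'E'
def jf():
    ox,oy,yaw=np.load("jig.npy"); a=np.radians(yaw); x=np.array([np.cos(a),np.sin(a)]); y=np.array([-x[1],x[0]])
    s=state(); p=np.array(s["ee_pos"][:2])-[ox,oy]; f=np.array(s["force"]); print("t",s["time_s"],"jig xy",(p@x).round(2),(p@y).round(2),"z",s["ee_pos"][2].round(1) if hasattr(s["ee_pos"][2],'round') else s["ee_pos"][2],"yaw",s["ee_rot"][2]-90-yaw,"F jig",(f[:2]@x).round(2),(f[:2]@y).round(2),f[2],"T",np.round(s["torque"],2))
E
python3 - <<'E'
from h import *
jf()
im=vision.grab_frame("wrist")[:,:,::-1]; cv2.imwrite("pics/w5.png",im)
E
```

```text
t 11.3833 jig xy 0.37 -1.01 z 39.1 yaw 0.021810734042389868 F jig -0.23 0.0 -2.0881674406506026 T [ 0.   -0.09  0.04]
```

View pics/w5.png

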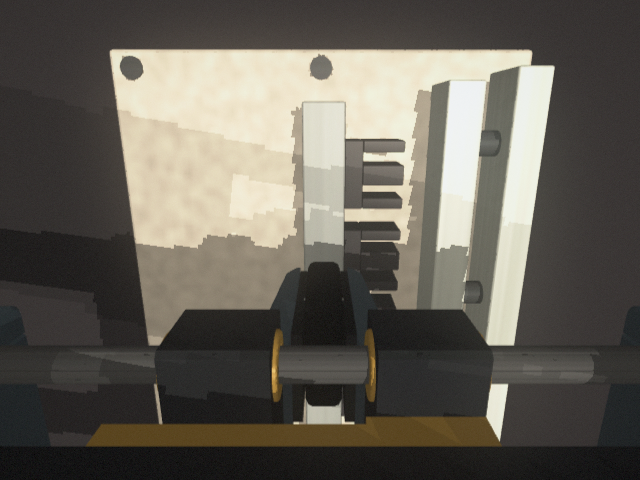

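The visible cores are flush on the bar, at columns 345–405, with about 15 mm left to the backstop face at column ~432. Continuing slowly.

Request:
servo_tool([
  [0,0.005,0,0,0],
  [0,0.01,0,0,0],
  [0,0.015,0,0,0],
  [0,0.02,0,0,0],
  [0,0.025,0,0,0],
  [0,0.03,0,0,0],
  [0,0.035,0,0,0],
  [0,0.04,0,0,0],
  [0,0.045,0,0,0],
  [0,0.05,0,0,0],
  [0,0.055,0,0,0],
  [0,0.06,0,0,0],
])

```text
time_s: 12.43
ee_pos: [612.8, -41.5, 38.9]
ee_rot: [180.0, 0.0, 98.6]
force: [-0.8, -0.2, -1.0]
gripper_width: 14.2
gripper_force: 50.0
```

Request:
servo_tool([
  [0,0.002,0,0,0],
  [0,0.004,0,0,0],
  [0,0.006,0,0,0],
  [0,0.008,0,0,0],
  [0,0.01,0,0,0],
])

```text
time_s: 12.85
ee_pos: [614.7, -41.2, 38.9]
ee_rot: [180.0, 0.0, 98.6]
force: [-1.0, 0.3, -1.2]
gripper_width: 13.7
gripper_force: 50.0
```

```bash
python3 -c "
from h import *
jf()"
```

```text
t 12.85 jig xy 13.75 -0.91 z 38.9 yaw 0.022534720830265087 F jig -0.99 0.44 -1.1669805839603538 T [-0.02  0.26 -0.02]
```

Request:
servo_tool([
  [0,0.0015,0,0,0],
  [0,0.003,0,0,0],
  [0,0.0045,0,0,0],
  [0,0.006,0,0,0],
])

```text
time_s: 13.18
ee_pos: [615.2, -41.2, 38.9]
ee_rot: [-179.9, -0.0, 98.6]
force: [-4.4, -1.0, 0.3]
gripper_width: 13.8
gripper_force: 50.0
```

Request:
servo_tool([
  [0,0.0015,0,0,0],
  [0,0.003,0,0,0],
  [0,0.0045,0,0,0],
  [0,0.006,0,0,0],
])

```text
time_s: 13.52
ee_pos: [615.3, -41.1, 38.7]
ee_rot: [-179.8, -0.0, 98.6]
force: [-6.9, -2.0, 2.1]
gripper_width: 13.9
gripper_force: 50.0
```

Request:
servo_tool([
  [0,0.0015,0,0,0],
  [0,0.003,0,0,0],
  [0,0.0045,0,0,0],
  [0,0.006,0,0,0],
  [0,0.006,0,0,0],
])

```text
time_s: 13.93
ee_pos: [615.5, -41.1, 38.7]
ee_rot: [-179.7, -0.0, 98.6]
force: [-8.7, -1.7, 2.7]
gripper_width: 14.2
gripper_force: 50.0
```

```bash
python3 -c "
from h import *
jf()"
```

```text
t 13.9333 jig xy 14.52 -0.86 z 38.7 yaw 0.027576320520552144 F jig -8.88 -0.34 2.6608608741210658 T [-0.46  1.51 -0.13]
```

Request:
servo_tool([
  [0,0.002,0,0,0],
  [0,0.004,0,0,0],
  [0,0.006,0,0,0],
  [0,0.008,0,0,0],
  [0,0.008,0,0,0],
  [0,0.008,0,0,0],
])

```text
time_s: 14.43
ee_pos: [615.7, -41.0, 38.5]
ee_rot: [-179.5, -0.0, 98.6]
force: [-9.5, -1.8, 4.7]
gripper_width: 14.3
gripper_force: 50.0
```

```bash
python3 -c "
from h import *
jf()"
```

```text
t 14.4333 jig xy 14.75 -0.84 z 38.5 yaw 0.0314472694096537 F jig -9.67 -0.4 4.722338072976657 T [-0.57  2.04 -0.17]
```

Request:
servo_tool([
  [0,0.001,-0.001,0,0],
  [0,0.002,-0.002,0,0],
  [0,0.003,-0.003,0,0],
  [0,0.004,-0.004,0,0],
  [0,0.004,-0.004,0,0],
])

```text
time_s: 14.85
ee_pos: [616.0, -40.9, 38.6]
ee_rot: [-179.4, -0.0, 98.6]
force: [-11.1, -2.8, 0.8]
gripper_width: 13.7
gripper_force: 50.0
```

```bash
python3 -c "
from h import *
jf()"
```

```text
t 14.85 jig xy 15.0 -0.81 z 38.6 yaw 0.03824415283938265 F jig -11.37 -1.08 0.7697064503403439 T [-0.66  2.02 -0.18]
```

Request:
servo_tool([
  [0,0.0015,-0.0005,0,0],
  [0,0.003,-0.001,0,0],
  [0,0.0045,-0.0015,0,0],
  [0,0.006,-0.002,0,0],
  [0,0.006,-0.002,0,0],
])

```text
time_s: 15.27
ee_pos: [616.1, -40.9, 38.6]
ee_rot: [-179.3, -0.1, 98.6]
force: [-11.2, -2.7, 1.2]
gripper_width: 13.8
gripper_force: 50.0
```

```bash
python3 -c "
from h import *
jf()"
```

```text
t 15.2667 jig xy 15.16 -0.82 z 38.6 yaw 0.03959213902078318 F jig -11.45 -0.96 1.2004860514691713 T [-0.78  2.21 -0.18]
```

Request:
servo_tool([
  [0,0.0015,-0.0005,0,0],
  [0,0.003,-0.001,0,0],
  [0,0.0045,-0.0015,0,0],
  [0,0.006,-0.002,0,0],
  [0,0.006,-0.002,0,0],
])

```text
time_s: 15.68
ee_pos: [616.3, -40.9, 38.6]
ee_rot: [-179.1, -0.1, 98.6]
force: [-12.0, -3.9, 0.5]
gripper_width: 14.0
gripper_force: 50.0
```

```bash
python3 -c "
from h import *
jf()"
```

```text
t 15.6833 jig xy 15.38 -0.79 z 38.6 yaw 0.04424380775229508 F jig -12.41 -2.12 0.48354689834675074 T [-0.86  2.59 -0.17]
```

Request:
servo_tool([
  [0,0.0015,-0.0005,0,0],
  [0,0.003,-0.001,0,0],
  [0,0.0045,-0.0015,0,0],
  [0,0.005,-0.0015,0,0],
])

```text
time_s: 16.02
ee_pos: [616.5, -40.8, 38.7]
ee_rot: [-179.0, -0.1, 98.6]
force: [-14.5, -4.2, 0.8]
gripper_width: 13.7
gripper_force: 50.0
```

Request:
servo_tool([
  [0,0,0,0,0],
  [0,0,0,0,0],
])

```text
time_s: 16.18
ee_pos: [616.5, -40.9, 38.6]
ee_rot: [-179.0, -0.1, 98.6]
force: [-14.1, -4.2, -0.4]
gripper_width: 13.9
gripper_force: 50.0
```

```bash
python3 -c "
from h import *
jf()"
```

```text
t 16.1833 jig xy 15.53 -0.81 z 38.6 yaw 0.046154839128050185 F jig -14.57 -2.01 -0.3782322946194502 T [-1.    2.83 -0.2 ]
```

Request:
servo_tool([
  [0,0,0,0,0],
  [0,0,0,0,0],
  [0,0,0,0,0],
  [0,0,0,0,0],
  [0,0,0,0,0],
  [0,0,0,0,0],
  [0,0,0,0,0],
])

```text
time_s: 16.77
ee_pos: [616.5, -40.9, 38.7]
ee_rot: [-179.0, -0.1, 98.6]
force: [-14.2, -4.3, -0.6]
gripper_width: 13.5
gripper_force: 50.0
```

Request:
servo_tool([
  [0,-0.002,0.0004,0,0],
  [0,-0.004,0.0008,0,0],
  [0,-0.006,0.0012,0,0],
  [0,-0.008,0.0016,0,0],
  [0,-0.01,0.002,0,0],
  [0,-0.012,0.0024,0,0],
  [0,-0.014,0.0028,0,0],
  [0,-0.016,0.0032,0,0],
  [0,-0.018,0.0036,0,0],
  [0,-0.02,0.004,0,0],
  [0,-0.022,0.0044,0,0],
  [0,-0.024,0.0048,0,0],
])

```text
time_s: 17.77
ee_pos: [615.9, -41.0, 38.6]
ee_rot: [-179.6, -0.0, 98.6]
force: [-7.1, -2.5, -2.1]
gripper_width: 13.8
gripper_force: 50.0
```

```bash
python3 -c "
from h import *
jf()"
```

```text
t 17.7667 jig xy 14.98 -0.82 z 38.6 yaw 0.026687671088055254 F jig -7.36 -1.38 -2.128126437441227 T [-0.49  1.27 -0.14]
```

Request:
servo_tool([
  [0,-0.0015,0.0003,0,0],
  [0,-0.003,0.0006,0,0],
  [0,-0.0045,0.0009,0,0],
  [0,-0.006,0.0012,0,0],
  [0,-0.0075,0.0015,0,0],
  [0,-0.009,0.0018,0,0],
  [0,-0.0105,0.002,0,0],
  [0,-0.012,0.002,0,0],
  [0,-0.0135,0.002,0,0],
  [0,-0.015,0.002,0,0],
  [0,-0.0165,0.002,0,0],
  [0,-0.018,0.002,0,0],
  [0,-0.0195,0.002,0,0],
  [0,-0.021,0.002,0,0],
  [0,-0.0225,0.002,0,0],
  [0,-0.024,0.002,0,0],
])

```text
time_s: 19.1
ee_pos: [615.0, -41.1, 39.7]
ee_rot: [179.9, 0.0, 98.6]
force: [-4.4, -0.7, -4.0]
gripper_width: 13.5
gripper_force: 50.0
```

Request:
servo_tool([
  [0,-0.002,0,0,0],
  [0,-0.004,0,0,0],
  [0,-0.006,0,0,0],
  [0,-0.008,0,0,0],
  [0,-0.011,0,0,0],
  [0,-0.014,0,0,0],
  [0,-0.018,0,0,0],
  [0,-0.024,0,0,0],
  [0,-0.03,0,0,0],
  [0,-0.04,0,0,0],
  [0,-0.055,0,0,0],
  [0,-0.075,0,0,0],
  [0,-0.1,0,0,0],
  [0,-0.13,0,0,0],
  [0,-0.17,0,0,0],
  [0,-0.2,0,0,0],
  [0,-0.2,0,0,0],
  [0,-0.2,0,0,0],
])

```text
time_s: 20.6
ee_pos: [574.7, -47.4, 39.7]
ee_rot: [180.0, 0.0, 98.6]
force: [0.0, -0.0, -1.6]
gripper_width: 13.9
gripper_force: 50.0
```

```bash
python3 -c "
from h import *
jf()
np.save('w6.npy',vision.camera_info('wrist')['T'])
cv2.imwrite('pics/w6.png',vision.grab_frame('wrist')[:,:,::-1])"
```

```text
t 20.6 jig xy -26.8 -0.98 z 39.7 yaw 0.007014367868364957 F jig 0.03 -0.02 -1.6456737805785353 T [ 0.03 -0.09  0.07]
```

View pics/w6.png

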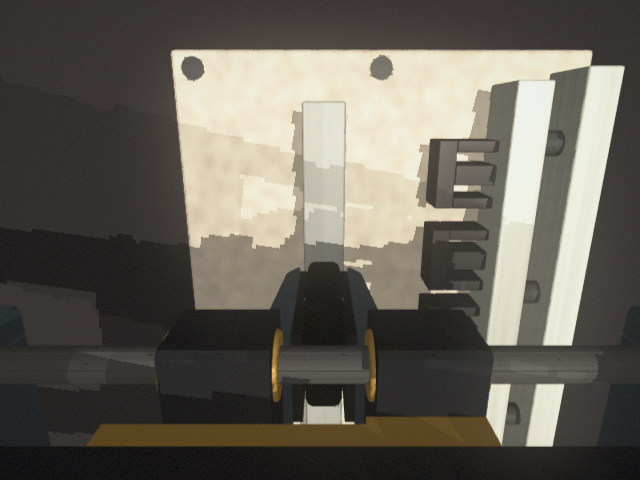

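The two cores in view, at (465,172) and (455,255), look flush on the backstop. I'll lift and check all four.

Request:
servo_tool([
  [0,0,-0.05,0,0],
  [0,0,-0.15,0,0],
  [0,0,-0.3,0,0],
  [0,0,-0.5,0,0],
  [0,0,-0.7,0,0],
  [0,0,-0.9,0,0],
  [0,0,-1,0,0],
  [0,0,-1,0,0],
  [0,0,-1,0,0],
])

```text
time_s: 21.4
ee_pos: [575.4, -47.2, 240.9]
ee_rot: [179.8, 0.0, 98.6]
force: [0.0, -0.5, -2.6]
gripper_width: 13.7
gripper_force: 50.0
```

```bash
python3 - <<'E'
from h import *
jf()
info=vision.camera_info("wrist")
im=vision.grab_frame('wrist')[:,:,::-1].copy(); cv2.imwrite('pics/w7.png',im)
ox,oy,yaw=np.load("jig.npy"); a=np.radians(yaw); x=np.array([np.cos(a),np.sin(a)]); y=np.array([-x[1],x[0]])
# rectified jig views: plane z=26 over jig x[-30,60], y[-90,90], 6 px/mm
J=np.float32([[-10,90],[70,90],[70,-90],[-10,-90]]); W=np.c_[J@np.array([x,y])+[ox,oy],np.full(4,26)]
H=cv2.getPerspectiveTransform(proj("wrist",W,info).astype(np.float32),np.float32([[0,0],[266,0],[266,599],[0,599]]))
o=cv2.warpPerspective(im,H,(267,600)); cv2.imwrite("pics/w7j.png",np.hstack([cv2.resize(im,(533,400),interpolation=cv2.INTER_AREA),np.zeros((400,1,3),np.uint8)]) if 0 else np.hstack([o,cv2.copyMakeBorder(im[:,180:640],0,120,0,0,cv2.BORDER_CONSTANT)]))
tgt((474.4,295.4,240),100.81)
E
```

```text
t 21.4 jig xy -26.01 -0.95 z 240.9 yaw 0.030137197648514302 F jig -0.06 -0.51 -2.589752708892906 T [ 0.01 -0.1  -0.03]
pose [574.3 -47.1 238.9] [-1.7994e+02 -1.0000e-02  9.8610e+01] t 21.45 F [ 0.6  0.3 -3. ]
rows [ 1.7681 -0.2376 -0.0055] turn -0.0244
```

View pics/w7j.png

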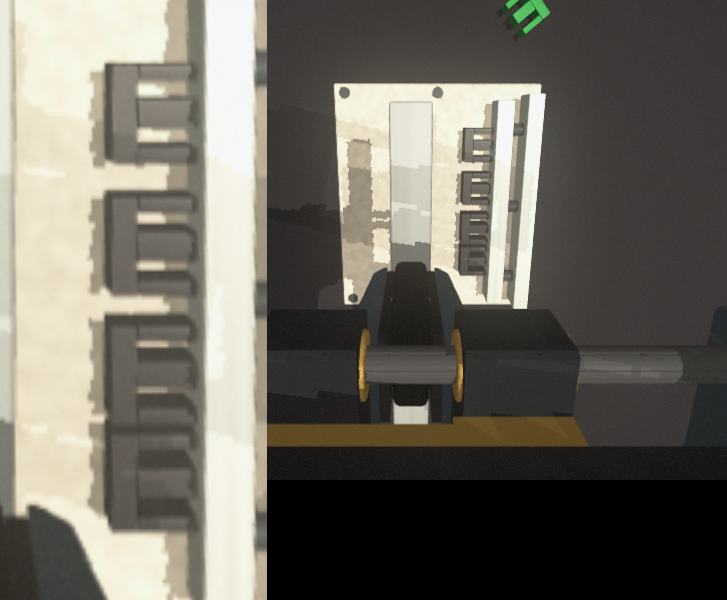

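All four backs line up in the rectified view (column 106) and the legs reach the backstop foot, with about 0.2 mm residual. Now I take the straightedge back to the mat.

Request:
servo_tool([
  [0.15,-0.02,0,0,0],
  [0.3,-0.04,0.05,0,0],
  [0.5,-0.067,0.1,0,0],
  [0.7,-0.094,0.15,0,0],
  [0.89,-0.119,0.2,0,0],
  [0.89,-0.119,0.2,0,0],
])

```text
time_s: 21.95
ee_pos: [519.8, 130.5, 194.9]
ee_rot: [-179.4, -0.2, 98.9]
force: [-1.1, -0.3, -3.3]
gripper_width: 13.9
gripper_force: 50.0
```

Request:
servo_tool([
  [0.2,-0.027,0.05,-0.01,0],
  [0.4,-0.053,0.1,-0.0244,0],
  [0.6,-0.08,0.2,-0.0244,0],
  [0.75,-0.1,0.3,-0.0244,0],
  [0.85,-0.113,0.4,-0.0244,0],
  [0.89,-0.119,0.45,-0.0244,0],
  [0.89,-0.119,0.5,-0.0244,0],
  [0.89,-0.119,0.5,-0.0244,0],
  [0.89,-0.119,0.5,-0.0244,0],
])

```text
time_s: 22.7
ee_pos: [474.7, 296.2, 98.8]
ee_rot: [-179.9, 0.1, 100.8]
force: [-0.2, 0.8, -2.8]
gripper_width: 13.8
gripper_force: 50.0
```

```bash
python3 - <<'E'
from h import *
tgt((474.0,297.4,35),100.81)
info=vision.camera_info("wrist"); im=vision.grab_frame("wrist")[:,:,::-1].copy(); cv2.imwrite("pics/w8.png",im)
hsv=cv2.cvtColor(im,cv2.COLOR_BGR2HSV); H,S,V=[hsv[...,k] for k in range(3)]
zt=state()["ee_pos"][2]-28.9+22
b=((S<50)&(V>110)).astype(np.uint8)*255
for r in rect("wrist",b,zt,info,(290,60,360,270))[:2]: print("bar part",r)
c=cv2.findContours(cv2.morphologyEx(b[0:480,0:640],cv2.MORPH_OPEN,np.ones((3,3))),0,2)[0]
bi=vision.camera_info("wrist")
# far end of bar (mid-columns) and mat far end
u=324; col=V[:,u].astype(int); print([int(q) for q in col[20:130:3]]); print([tuple(int(t) for t in hsv[90 if 0 else r,u]) for r in range(30,125,8)])
E
```

```text
pose [474.7 296.2  98.8] [-1.7991e+02  8.0000e-02  1.0075e+02] t 22.7 F [-0.2  0.8 -2.8]
rows [ 0.0066 -0.0024  0.3191] turn -0.0006
bar part (465.6, 347.1, 71.7, 17.6, np.float32(100.68), [323.0, 185.0])
[110, 112, 112, 115, 115, 115, 117, 121, 122, 124, 125, 128, 132, 133, 134, 137, 157, 253, 253, 252, 254, 255, 255, 255, 255, 255, 255, 254, 255, 255, 255, 255, 255, 255, 255, 255, 255]
[(5, 38, 115), (11, 41, 117), (9, 49, 124), (9, 52, 128), (11, 59, 134), (22, 110, 252), (22, 107, 253), (28, 79, 255), (26, 87, 255), (30, 2, 254), (0, 0, 255), (0, 0, 255)]
```

View pics/w8.png

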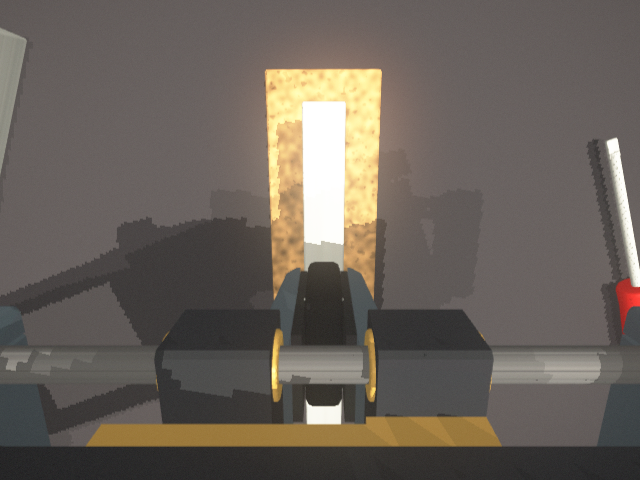

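The bar hangs centred over the mat (mat columns 267–381, bar 303–345), with its angle matched at 100.7. Lowering.

Request:
servo_tool([
  [0.008,-0.004,0.08,0,0],
  [0.008,-0.004,0.16,0,0],
  [0.008,-0.004,0.22,0,0],
  [0.008,-0.004,0.26,0,0],
  [0.008,-0.004,0.29,0,0],
  [0.008,-0.004,0.305,0,0],
  [0.008,-0.004,0.31,0,0],
  [0.008,-0.004,0.31,0,0],
  [0.008,-0.004,0.31,0,0],
])

```text
time_s: 23.5
ee_pos: [474.0, 299.2, 38.1]
ee_rot: [179.9, -0.0, 100.8]
force: [0.0, 0.0, -2.8]
gripper_width: 13.6
gripper_force: 50.0
```

Request:
servo_tool([
  [0,0,0.003,0,0],
  [0,0,0.006,0,0],
  [0,0,0.009,0,0],
  [0,0,0.01,0,0],
  [0,0,0.01,0,0],
])

```text
time_s: 23.92
ee_pos: [473.4, 299.1, 35.4]
ee_rot: [-180.0, 0.0, 100.8]
force: [-0.7, 0.1, -2.1]
gripper_width: 13.7
gripper_force: 50.0
```

Request:
servo_tool([
  [-0.006,0,0.003,0,0],
  [-0.006,0,0.006,0,0],
  [-0.006,0,0.009,0,0],
  [-0.006,0,0.011,0,0],
  [-0.006,0,0.011,0,0],
])

```text
time_s: 24.33
ee_pos: [473.7, 297.8, 33.1]
ee_rot: [-180.0, 0.0, 100.8]
force: [-0.0, 0.4, -2.3]
gripper_width: 13.9
gripper_force: 50.0
```

Request:
servo_tool([
  [0,0,0.0015,0,0],
  [0,0,0.003,0,0],
  [0,0,0.0045,0,0],
  [0,0,0.0045,0,0],
])

```text
time_s: 24.67
ee_pos: [473.8, 297.9, 32.8]
ee_rot: [180.0, 0.0, 100.8]
force: [-1.5, -0.9, 3.1]
gripper_width: 13.8
gripper_force: 50.0
```

Touched down (net up-force about 5.6 N). Easing the grip, opening and leaving.

Request:
servo_tool([
  [0,0,-0.001,0,0],
  [0,0,-0.002,0,0],
], force=5)

```text
time_s: 24.83
ee_pos: [473.8, 297.9, 32.9]
ee_rot: [180.0, -0.0, 100.8]
force: [0.9, -1.1, -1.3]
gripper_width: 14.0
gripper_force: 5.0
```

Request:
servo_tool([
  [0,0,0,0,0.2],
  [0,0,0,0,0.3],
  [0,0,0,0,0.5],
  [0,0,0,0,0.7],
  [0,0,0,0,0.9],
  [0,0,0,0,0.9],
  [0,0,0,0,0.9],
  [0,0,0,0,0.9],
  [0,0,-0.1,0,0.9],
  [0,0,-0.3,0,0.9],
  [0,0,-0.5,0,0.9],
  [0,0,-0.7,0,0.9],
  [0,0,-0.9,0,0.9],
  [0,0,-1,0,0.9],
  [0,0,-1,0,0.9],
  [0,0,-1,0,0.9],
])

```text
time_s: 26.17
ee_pos: [474.1, 298.1, 233.8]
ee_rot: [179.9, -0.0, 100.8]
force: [-0.4, 0.4, -0.5]
gripper_width: 81.9
gripper_force: 0.0
```

```bash
python3 - <<'E'
from h import *
jf(); info=vision.camera_info("wrist"); im=vision.grab_frame("wrist")[:,:,::-1].copy()
hsv=cv2.cvtColor(im,cv2.COLOR_BGR2HSV); H,S,V=[hsv[...,k] for k in range(3)]
box=(200,0,480,330)
m=((S>70)&(V>70)&(H<30)).astype(np.uint8)*255; b=((S<50)&(V>170)).astype(np.uint8)*255
print("mat",rect("wrist",cv2.morphologyEx(m,cv2.MORPH_CLOSE,np.ones((31,31))),4,info,box)[:1])
print("bar",rect("wrist",cv2.morphologyEx(b,cv2.MORPH_CLOSE,np.ones((9,9))),26,info,box)[:3])
cv2.imwrite("pics/w9.png",im)
cv2.imwrite("pics/top2.png",vision.grab_frame("top")[:,:,::-1])
E
```

```text
t 26.1667 jig xy -74.72 355.6 z 233.8 yaw 2.2200188042573217 F jig -0.32 0.42 -0.5354466839822519 T [-0.03 -0.16  0.04]
mat [(470.9, 294.9, 219.6, 78.2, np.float32(100.82), [322.0, 197.0])]
bar [(465.2, 343.5, 81.9, 17.3, np.float32(101.13), [323.0, 157.0]), (485.9, 235.7, 56.8, 16.8, np.float32(100.77), [323.0, 272.0])]
```

View pics/w9.png

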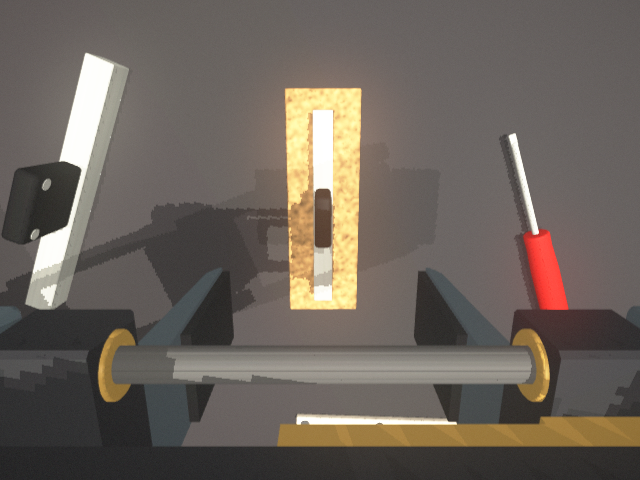

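The straightedge stands centred and aligned: bar centre (474.3,295.7), mat centre (474.4,295.4). Handing in.

```bash
python3 -c "
from workcell import job_done
print(job_done())"
```

```text
the job is handed in; nothing more can be done
None
```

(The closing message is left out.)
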